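# Set the pasta machine one setting on

### The arm

A 7-joint arm with a two-finger parallel gripper is mounted at the origin on a cart in front of the work surface, level with it; the furniture and walls round the work are solid. World frame = base frame: x ahead of the robot, y to its left, z up, the work surface at z = 0. Lengths are in mm, angles in rad, forces in N, time in s.
With the tool pointing down it reaches from about 350 to 900 mm from the base axis. Payload 19.9 kg.
Tool frame: the origin (TCP) lies midway between the tips of the shut fingers; the grasp point (between the pads) lies 19 mm behind it (env.tcp_to_grasp is the distance from the TCP to the grasp point, in mm); z points along the fingers, y is the line along which they close (so a half turn about z gives the same grasp; the last joint's range is limited). The gripper opens to 94 mm and grips with 3 to 60 N. Pads are 16 mm wide; open, the fingers measure 119 mm over their backs; the gripper's body (75 mm by 177 mm) begins 78 mm behind the grasp point.
Start: joints at [-1.371, 0.417, -0.01, 1.614, 0.005, 1.111, -0.053], TCP at [149.648, 606.798, 205.425] pointing down, gripper open.
Joint ranges: [-2.81, 2.81], [-0.39, 2.02], [-1.27, 1.25], [0.06, 2.57], [-1.19, 4.33], [0.19, 2], [-2.82, 2.82]. Speed limits (rad/s): [1.89, 1.89, 2.39, 2.39, 3.01, 3.01, 3.01].

### API

Orientations are given as a rotation vector (axis times angle).
In Python, from workcell import env, optics gives the robot as it stands. The module is installed in compiled form; this text tells all that it offers.
- The arm moves only by the tool arm_command, never from a script. Its argument "increments" is a list of rows, each a list of 3 entries, a list of its own where there are three numbers: the turn, a rotation vector about the world's x, y, z scaled (see below), then the shift along the world's x, y, z scaled (see below), then the gripper's target within -1 to 1 (fully open at 1, half-way at 0, shut at -1). A call has 1 to 10 rows; each row is the pose to reach, as a shift and turn from the pose commanded when the call began, turning the shorter way round; what a row does not reach only later rows make up. The controller multiplies each number of a shift by 75 cm and each number of a turn by pi rad. A row lasts 1/12 s, in which the tool goes at most 41.7 mm and 7.16 degrees, less where a joint would pass 70% of its speed; a pose out of reach is approached as far as the arm can. A call with a number of a shift or a turn outside -1 to 1 is refused whole. A call with a gripper value outside its range is refused whole. The fingers move at their own pace and stop on an object; "newtons" is the grip in N (left out, the last holds). Time passes only in rows, so rows that repeat a pose let the fingers close. It gives the time, the measured TCP pose, the force, the opening and the grip force at its end, in the units of the state.
- env.state(): the state, without advancing time (a new reading comes with each control period).
- optics.get_image(name): name is "side" or "top"; returns a dict with "img" (400x640x3 uint8, blue, green, red), "z_map" (400x640 float32, mm along the optical axis (not along the pixel's ray), 0 where there is no reading), "vertical_fov" (degrees; the focal length in pixels is half the picture's height over the tangent of half this angle, whatever the lens; pixels are square), "cx", "cy" (the principal point, pixels), "k1" (the pictures are not rectified: a ray, as slopes to the right and down, at radius r is drawn at 1 + k1 r^2 times it, then the intrinsics apply), "R" (3x3) and "t" (3): a world point X has camera coordinates R X + t. Camera axes: x right, y down, z forward; pixel columns grow to the right and rows downward; lengths in mm; the calibration is good to about 2 mm. A picture is of the moment at which its call begins.
- env.sign_off(): hands the job in; it is judged then, once.
The state is a dict: "clock": time; "qpos": joint angles; "qvel": joint speeds; "tau": joint torques, N m; "position": TCP position; "orientation": TCP orientation; "wrist_force": force on the tool from outside, world axes, zero at the start; "ft_torque": the same for the moment, N m; "grip_width": opening from 0.0 (shut) to 1.0 (fully open); "gripper_force": force on a finger pad.
Only numpy, scipy, OpenCV 4.12 (cv2) and the standard library are available. Lean on these libraries where they do the work, as an engineer would, in place of code of your own. Each camera call takes 0.05 s, during which the arm holds its last target. There are 200 camera calls.

### The job

Set the pasta machine to its next setting: pull the sprung knob on its end straight out until the locking pin is clear, turn it clockwise (as you face the knob) to the next hole, and let it go fully home there so that the dial is locked again. The hole is hidden and the printed dots are only a rough guide, so feel for it and never force the pin; leave everything else on the worktop where it is.

Things in the scene. Friction and masses are not known exactly. Their poses are not given: they have to be found in the camera images.
- pasta_machine: the pasta machine, a silver box 206 mm long, 150 mm wide and 130 mm tall with arched ends, which stands fast on the worktop. Origin under its centre on the worktop; x runs along the rollers away from the knob (the knob is on the end that looks to -x), z up. The knob's axis is parallel to x, at y = 0, 88 mm above the worktop
- knob_grip (a point): middle of the waist of the black knob, on its axis (level, along the machine's x), at x = -141 mm in the machine's frame with the pin home. The waist is ribbed, 29 mm across and 26 mm long; outside it is a 7 mm collar 37 mm across, behind which fingers can pull. The knob slides straight out (machine -x), 10 mm at most, against a spring: 7 N at home, 12 N fully out, and damped (60 N s/m); let go, it goes back in
- pointer (a point): red pointer mark on the rim of the knob's black flange (66 mm across, 5 mm thick, between grip and machine); points straight up at the start. The white plate behind it has nine printed dots, a rough guide to the settings
- pin (a point): middle of the locking pin, behind the flange on the side opposite the pointer, 26 mm from the knob's axis, parallel to it. Steel, flat-ended, 5 mm across; home, it is 6 mm deep in a hole of the plate with 0.5 mm of play on each side, so the knob must come 6 mm out for the pin to clear. Hidden by the flange
- dial (a joint): angle of knob and roller shaft about the knob's axis, rad: 0 in the hole at the start, growing clockwise as one faces the knob (right-hand turn about the machine's x). It turns stiffly (0.12 N m) and stays where it is left. The settings are roughly 0.7 rad apart, but unevenly drilled: the next hole lies anywhere from 0.55 to 0.85 rad, different each time; the one after it near 1.4, the one before near -0.7
- flour_tin: green square canister with a wooden lid, 112 x 112 x 160 mm, origin under its centre; leave alone
- salt_shaker: grey salt shaker, 44 mm across, 90 mm tall, origin under its centre; leave alone
- kitchen_timer: white round timer with a red bar, 69 mm across, 46 mm tall; leave alone
- honey_jar: jar of honey with a pale lid, 64 mm across, 97 mm tall, origin under its centre; leave alone
- garlic: a whole head of garlic, 54 mm across, 53 mm tall; leave alone

How it is judged (in metres and radians):
On the way, in this order (a step that is already met when the one before it is completed fails the run):
1. the knob is pulled straight out, at least 5.5 mm, before it is turned out of its hole (x of knob_grip in the frame of pasta_machine below -0.1465 m and value of joint dial between -0.15 and 0.15 rad), for 0.1 s.
2. the dial is turned clockwise, clear of the old hole (value of joint dial above 0.4 rad), for 0.1 s.
At the end, for the whole second after the job is handed in: the knob stands fully home again (within 1.5 mm) with its pin in the next hole clockwise (dial between 0.46 and 0.94 rad), at rest (x of knob_grip in the frame of pasta_machine above -0.1425 m and value of joint dial between 0.46 and 0.94 rad and velocity of joint dial between -0.05 and 0.05 rad/s); the robot touches nothing.
It fails at once if the pin is forced: more than 30 N between the knob with its pin and the machine's hole plate (contact force between knob and pasta_machine above 30 N).
It fails at once if the dial is turned past the next setting or backwards out of its hole (value of joint dial above 1.1 rad or value of joint dial below -0.3 rad).
It fails at once if a thing on the worktop is moved by more than 20 mm (distance of any of flour_tin, salt_shaker, kitchen_timer, honey_jar, garlic from where it was at the start of the episode above 0.02 m).
It also fails if it takes over 59 s, if anything falls off the work surface, if the arm or the gripper's body presses on something with over 40 N, if the wrist force passes 120 N, or if a joint passes its speed limit or range.

## Working session

There is one attempt and no reset: what is moved stays moved. The work goes in short steps, Python scripts to look and compute and a tool call to move; the robot and the scene stay as the last step left them, time stands still between calls to the robot, and variables do not carry over. Pictures are saved under pics/ and viewed, at most 10 in all, crops included, and the job is handed in when it is done.

Besides the shell and the picture viewer there is one more tool, called by a JSON object that holds its "method" and its "body". arm_command: Moves the arm, as the interface text tells. Shifts and turns lie within -1 to 1; 1 stands for 75 cm of shift or pi rad of turn. Its arguments: {"type":"object","properties":{"increments":{"type":"array"},"newtons":{"type":"number"}},"required":["increments"]}

```bash
mkdir -p pics
cat > h.py <<'E'
import numpy as np, cv2
from workcell import env, optics
def pts(d):
    z=d["z_map"]; h,w=z.shape; f=h/2/np.tan(np.radians(d["vertical_fov"]/2))
    K=np.array([[f,0,d["cx"]],[0,f,d["cy"]],[0,0,1.]])
    u,v=np.meshgrid(np.arange(w),np.arange(h))
    p=cv2.undistortPoints(np.stack([u,v],-1).reshape(-1,1,2).astype(np.float64),K,np.array([d["k1"],0,0,0,0.])).reshape(h,w,2)
    c=np.dstack([p[...,0]*z,p[...,1]*z,z])
    X=(c-np.array(d["t"]))@np.array(d["R"])
    X[z==0]=np.nan
    return X
E
python3 - <<'E'
from h import *
s=env.state();print(s)
for n in("side","top"):
    d=optics.get_image(n);cv2.imwrite(f"pics/{n}0.png",d["img"]);np.savez(f"{n}0.npz",X=pts(d),img=d["img"])
    R=np.array(d["R"]);print(n,-R.T@d["t"],R[2],d["vertical_fov"],d["k1"])
E
```

```text
{'clock': 0.0, 'qpos': array([-1.37051971,  0.41800566, -0.01028606,  1.6141667 ,  0.00471412,
        1.11067618, -0.05298593]), 'qvel': array([ 1.46781133e-03, -7.49807158e-04,  1.99574033e-04,  6.31640438e-04,
       -2.04295223e-05,  1.10983419e-03, -8.78656176e-04]), 'tau': array([ 2.11612005e-04, -8.51247954e+01,  6.38720356e-01, -4.26005709e+01,
       -4.87934053e-02,  1.85849651e-02,  7.79802122e-05]), 'position': array([149.58001326, 606.45498989, 204.80872655]), 'orientation': array([-3.78832452e-01, -3.11862930e+00,  1.93552151e-03]), 'wrist_force': array([0.54897388, 0.09340181, 0.06315501]), 'ft_torque': array([ 0.02647908, -0.0495473 ,  0.05520092]), 'gripper_force': 0.0, 'grip_width': 0.9987591749141169}
side [-145.1383583  -576.48111151  889.06203938] [ 0.57401384  0.46350291 -0.67503567] 42.03664819954617 -0.005167589914383241
top [ 292.76122863  -31.87149624 1323.32024322] [ 0.18150186 -0.01173604 -0.98332057] 42.75716385754254 -0.10596792800489988
```

View pics/side0.png

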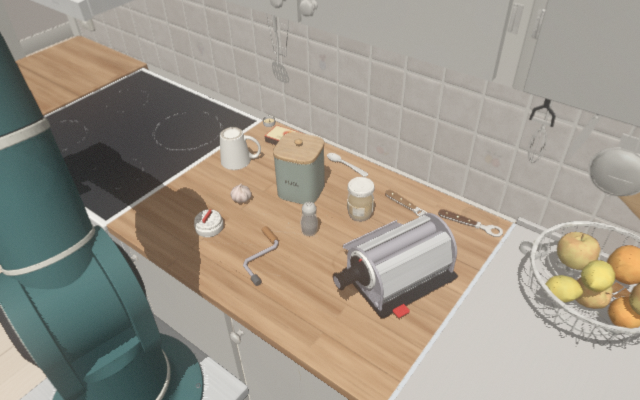

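View pics/top0.png

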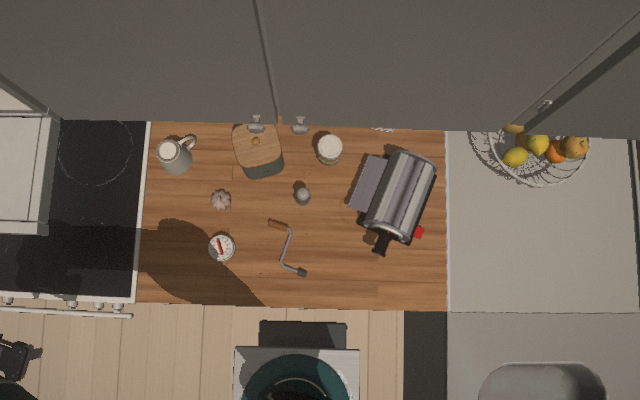

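The side view shows the machine at about (405,260), its knob at (345,278) facing the robot. In the top view the machine is at (400,195) with the knob at (380,243). Next I'll fit the axis.

Run:
```python
from h import *
from scipy.optimize import least_squares
for n,(u0,u1,v0,v1) in dict(top=(340,450,135,265),side=(325,470,205,325)).items():
    q=np.load(n+"0.npz");X=q["X"];I=q["img"].astype(int)
    m=np.zeros(X.shape[:2],bool);m[v0:v1,u0:u1]=1
    hi=m&(X[...,2]>118)
    P=X[hi];print(n,"hi",len(P),np.nanmin(P,0),np.nanmax(P,0))
    if len(P)>10:
        r=cv2.minAreaRect(P[:,:2].astype(np.float32));print(r)
        c=P.mean(0);print("pca",c,np.linalg.svd((P-c)[:,:2],full_matrices=False)[2][0])
    k=m&(I.max(2)<60)&(X[...,2]>60)&(X[...,2]<135)
    v,u=np.where(k);Q=X[k];sel=Q[:,0]<np.nanpercentile(Q[:,0],100)
    print("dark",len(Q));o=np.argsort(Q[:,0])
    print(np.c_[u,v,Q][o][::max(1,len(o)//45)].round(0).astype(int).tolist())
im=np.load("side0.npz")["img"][215:325,320:470];im2=np.load("top0.npz")["img"][140:265,335:455]
a=cv2.resize(im,None,fx=4,fy=4,interpolation=2);cv2.imwrite("pics/s1.png",a);cv2.imwrite("pics/t1.png",cv2.resize(im2,None,fx=4,fy=4,interpolation=2))
```

```text
top hi 221 [ 433.35562801 -312.62224618  118.02540738] [ 638.4020041  -183.29569602  132.04392858]
((533.4591064453125, -246.9588623046875), (64.53443145751953, 206.39369201660156), 68.21856689453125)
pca [ 512.15093097 -237.60784944  123.8575011 ] [-0.9299326  0.36773  ]
dark 346
[[383, 255, 385, -201, 98], [379, 253, 389, -191, 105], [380, 252, 391, -193, 106], [383, 252, 391, -201, 103], [379, 251, 394, -191, 102], [378, 250, 396, -188, 106], [372, 250, 396, -175, 95], [376, 249, 398, -184, 104], [375, 249, 398, -182, 98], [381, 248, 401, -195, 105], [378, 248, 401, -189, 97], [377, 247, 403, -187, 99], [385, 247, 404, -206, 101], [383, 246, 406, -201, 101], [386, 246, 406, -208, 98], [376, 245, 408, -185, 95], [377, 244, 410, -186, 101], [378, 244, 411, -189, 96], [380, 243, 413, -193, 102], [377, 243, 414, -187, 93], [383, 242, 416, -201, 101], [386, 242, 416, -209, 96], [385, 241, 418, -206, 99], [380, 240, 420, -193, 102], [386, 240, 421, -208, 100], [384, 239, 422, -202, 105], [388, 239, 423, -213, 102], [380, 238, 425, -194, 97], [388, 238, 426, -213, 98], [393, 238, 427, -2
[... 196 characters left out ...]
05], [386, 235, 432, -207, 104], [389, 234, 434, -213, 113], [391, 234, 434, -218, 111], [379, 234, 436, -192, 93], [383, 233, 437, -200, 106], [385, 232, 438, -203, 114], [381, 232, 440, -196, 101], [381, 231, 441, -195, 108], [379, 231, 443, -191, 96], [383, 229, 445, -198, 116], [377, 229, 447, -186, 99], [376, 228, 449, -183, 105], [415, 162, 623, -284, 76]]
side hi 288 [ 431.33416378 -311.03374988  118.04962486] [ 634.26414363 -181.99654062  129.35518982]
((530.4365234375, -246.53077697753906), (68.813232421875, 208.79891967773438), 68.66065216064453)
pca [ 506.02015726 -238.68813341  122.95606521] [-0.93389903  0.35753685]
dark 0
[]
  return np.nanmean(a, axis, out=out, keepdims=keepdims)
```

View pics/s1.png

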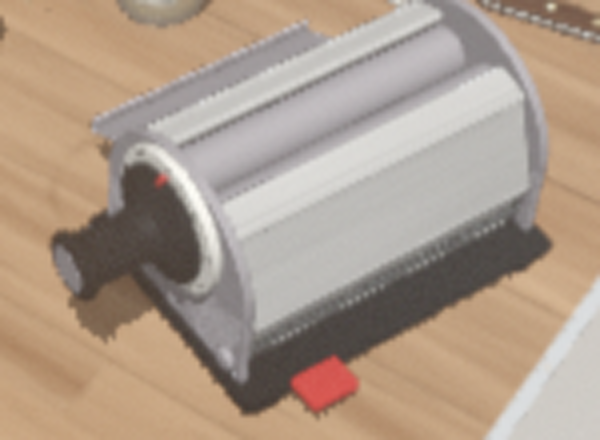

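View pics/t1.png

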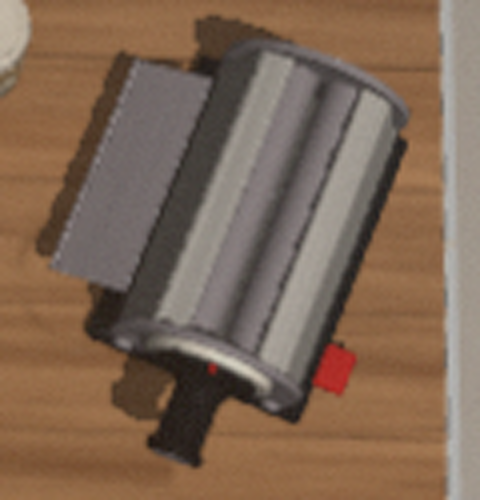

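The two views agree: machine centre is about (532, -247) and yaw about -21.6°, and the red pointer is up. I'll grip from above across the waist, with the pads just behind the collar, starting tilted left and rolling right.

{"method": "arm_command", "body": {"increments": [[[0, 0, -0.0433], [0.333, -0.5, 0.073], 1], [[0, 0, -0.0433], [0.333, -0.5, 0.073], 1], [[0, 0, -0.0433], [0.333, -0.5, 0.073], 1], [[0, 0, -0.0433], [0.333, -0.5, 0.073], 1], [[0, 0, -0.0433], [0.333, -0.5, 0.073], 1], [[0, 0, -0.0433], [0.333, -0.5, 0.073], 1], [[0, 0, -0.0433], [0.333, -0.5, 0.073], 1], [[0, 0, -0.0433], [0.333, -0.6, 0.073], 1], [[0, 0, -0.0433], [0.333, -0.7, 0.073], 1], [[0, 0, -0.0433], [0.333, -0.8, 0.073], 1]], "newtons": 15}}

```text
clock: 0.93
position: [347.6, 245.1, 248.7]
orientation: [-0.591, -3.085, 0.0]
wrist_force: [0.7, -0.0, 0.5]
grip_width: 1.0
gripper_force: 0.0
```

{"method": "arm_command", "body": {"increments": [[[0, 0, 0], [0.066, -0.58, 0], 1], [[0, 0, 0], [0.066, -0.58, 0], 1], [[0, 0, 0], [0.066, -0.58, 0], 1], [[0, 0, 0], [0.066, -0.58, 0], 1], [[0, 0, 0], [0.066, -0.58, 0], 1], [[0, 0, 0], [0.066, -0.58, 0], 1], [[0, 0, 0], [0.066, -0.58, 0], 1], [[0, 0, 0], [0.066, -0.58, 0], 1], [[0, 0, 0], [0.066, -0.58, 0], 1], [[0, 0, 0], [0.066, -0.58, 0], 1]]}}

```text
clock: 1.77
position: [393.8, -169.0, 249.0]
orientation: [0.589, 3.085, 0.001]
wrist_force: [1.2, 0.4, -0.2]
grip_width: 1.0
gripper_force: 0.0
```

{"method": "arm_command", "body": {"increments": [[[0, 0, 0], [0, 0, 0], 1], [[0, 0, 0], [0, 0, 0], 1]]}}

```text
clock: 1.93
position: [393.8, -168.6, 248.5]
orientation: [-0.596, -3.084, 0.002]
wrist_force: [-0.2, 1.3, 0.7]
grip_width: 1.003
gripper_force: 0.0
```

{"method": "arm_command", "body": {"increments": [[[-0.1184, 0.0468, 0], [0.0277, 0.0253, -0.0653], 1], [[-0.1184, 0.0468, 0], [0.0277, 0.0253, -0.0653], 1], [[-0.1184, 0.0468, 0], [0.0277, 0.0253, -0.0653], 1], [[-0.1184, 0.0468, 0], [0.0277, 0.0253, -0.0653], 1], [[-0.1184, 0.0468, 0], [0.0277, 0.0253, -0.0653], 1], [[-0.1184, 0.0468, 0], [0.0277, 0.0253, -0.0653], 1]]}}

```text
clock: 2.43
position: [414.9, -147.4, 199.6]
orientation: [-0.563, -2.956, 0.596]
wrist_force: [-0.1, -0.8, 0.2]
grip_width: 1.002
gripper_force: 0.0
```

```bash
cat > pose.py <<'E'
from h import *
from scipy.spatial.transform import Rotation as Ro
s=env.state();R=Ro.from_rotvec(s["orientation"]).as_matrix()
a=np.radians(-21.6);M=np.array([[np.cos(a),np.sin(a),0],[-np.sin(a),np.cos(a),0],[0,0,1]])
G=np.array(s["position"])-19*R[:,2]
print("t",s["clock"],"grasp in machine",(M@(G-[532,-246.8,0])).round(2),"z",(M@R[:,2]).round(3),"roll",round(np.arctan2(*((M@R[:,2])[[1,2]]*[-1,-1])),4))
print("roll+ = leaning +y;  F mach",(M@s["wrist_force"]).round(1),"T",(M@s["ft_torque"]).round(3),"w",s["grip_width"],"gf",s["gripper_force"],"q",s["qpos"].round(2))
E
python3 pose.py
```

```text
t 2.4333 grasp in machine [-145.48   56.72  217.15] z [ 0.    -0.388 -0.922] roll 0.3982
roll+ = leaning +y;  F mach [ 0.2 -0.8  0.2] T [ 0.343 -0.017  0.01 ] w 1.0019283514461592 gf 0.0 q [-0.7   0.21  0.78  2.06  0.27  1.07  1.13]
```

{"method": "arm_command", "body": {"increments": [[[0, 0, 0], [-0.0191, -0.0483, -0.1228], 1], [[0, 0, 0], [-0.0191, -0.0483, -0.1228], 1], [[0, 0, 0], [-0.0191, -0.0483, -0.1228], 1], [[0, 0, 0], [-0.0191, -0.0483, -0.1228], 1], [[0, 0, 0], [-0.0191, -0.0483, -0.1228], 1]]}}

```text
clock: 2.85
position: [400.3, -185.0, 108.3]
orientation: [-0.569, -2.954, 0.598]
wrist_force: [0.0, -0.1, 0.4]
grip_width: 0.999
gripper_force: 0.0
```

```bash
python3 pose.py
python3 - <<'E'
from h import *
a=[]
for n,(u,v) in dict(side=(345,278),top=(380,235)).items():
    d=optics.get_image(n);np.savez(n+"1.npz",X=pts(d),img=d["img"])
    a.append(cv2.resize(d["img"][v-50:v+50,u-65:u+65],(390*2//2,300),interpolation=2))
cv2.imwrite("pics/g1.png",np.hstack(a))
E
```

```text
t 2.85 grasp in machine [-145.23   16.38  125.85] z [-0.001 -0.388 -0.921] roll 0.399
roll+ = leaning +y;  F mach [ 0.1 -0.1  0.4] T [ 0.333 -0.     0.047] w 0.9985618006684012 gf 0.0 q [-0.57  0.37  0.76  2.16  0.19  0.81  1.22]
```

View pics/g1.png

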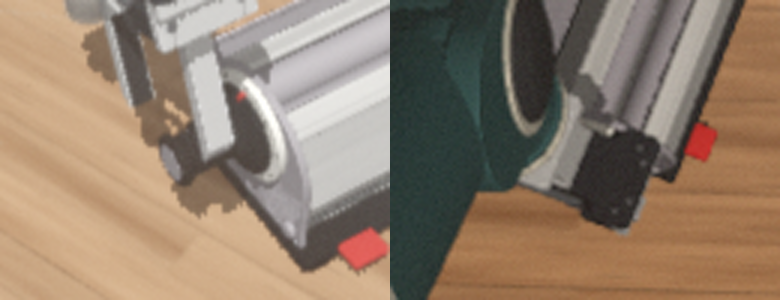

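The open fingers straddle the knob; collar is at about (175,160) in the left crop. They line up with the waist, so I'll descend.

{"method": "arm_command", "body": {"increments": [[[0, 0, 0], [-0.004, -0.01, -0.0252], 1], [[0, 0, 0], [-0.008, -0.0201, -0.0505], 1], [[0, 0, 0], [-0.008, -0.0201, -0.0505], 1], [[0, 0, 0], [-0.008, -0.0201, -0.0505], 1]]}}

```text
clock: 3.28
position: [395.1, -199.1, 70.7]
orientation: [-0.566, -2.955, 0.599]
wrist_force: [-0.2, -0.0, 0.9]
grip_width: 1.002
gripper_force: 0.0
```

```bash
python3 pose.py
```

```text
t 3.2833 grasp in machine [-144.87    1.35   88.21] z [ 0.    -0.389 -0.921] roll 0.3997
roll+ = leaning +y;  F mach [-0.2 -0.1  0.9] T [ 0.3   -0.017  0.027] w 1.0021540916725544 gf 0.0 q [-0.5   0.45  0.73  2.18  0.16  0.7   1.25]
```

{"method": "arm_command", "body": {"increments": [[[0, 0, 0], [-0.0006, -0.0016, 0], -1], [[0, 0, 0], [-0.0006, -0.0016, 0], -1], [[0, 0, 0], [-0.0006, -0.0016, 0], -1], [[0, 0, 0], [-0.0006, -0.0016, 0], -1], [[0, 0, 0], [-0.0006, -0.0016, 0], -1], [[0, 0, 0], [-0.0006, -0.0016, 0], -1], [[0, 0, 0], [-0.0006, -0.0016, 0], -1], [[0, 0, 0], [-0.0006, -0.0016, 0], -1]], "newtons": 15}}

```text
clock: 3.95
position: [394.2, -200.4, 69.8]
orientation: [-0.565, -2.955, 0.599]
wrist_force: [-0.9, 0.7, 0.2]
grip_width: 0.47
gripper_force: 0.0
```

```bash
python3 pose.py
```

```text
t 3.95 grasp in machine [-145.19   -0.16   87.28] z [ 0.    -0.389 -0.921] roll 0.4001
roll+ = leaning +y;  F mach [-1.   0.3  0.2] T [ 0.382  0.032 -0.007] w 0.47048378094304744 gf 0.0 q [-0.5   0.45  0.73  2.18  0.16  0.7   1.25]
```

{"method": "arm_command", "body": {"increments": [[[0, 0, 0], [0, 0, 0.0005], -1], [[0, 0, 0], [0, 0, 0.0005], -1], [[0, 0, 0], [0, 0, 0.0005], -1], [[0, 0, 0], [0, 0, 0.0005], -1], [[0, 0, 0], [0, 0, 0.0005], -1], [[0, 0, 0], [0, 0, 0.0005], -1]]}}

```text
clock: 4.45
position: [394.2, -200.3, 70.1]
orientation: [-0.565, -2.955, 0.599]
wrist_force: [-0.4, 2.7, -1.8]
grip_width: 0.383
gripper_force: 15.0
```

```bash
python3 pose.py
```

```text
t 4.45 grasp in machine [-1.4526e+02 -8.0000e-02  8.7580e+01] z [ 0.    -0.389 -0.921] roll 0.4
roll+ = leaning +y;  F mach [-1.4  2.3 -1.8] T [ 1.078  0.35  -0.151] w 0.38305489106709995 gf 14.998455494642258 q [-0.5   0.45  0.73  2.18  0.16  0.7   1.25]
```

Width 0.383 is about 36 mm, which means the pads are on the collar, not the waist. I'll open, shift 4 mm inward and close again.

{"method": "arm_command", "body": {"increments": [[[0, 0, 0], [0, 0, 0], 0], [[0, 0, 0], [0, 0, 0], 0], [[0, 0, 0], [0, 0, 0], 0], [[0, 0, 0], [0.005, -0.002, 0], 0], [[0, 0, 0], [0.005, -0.002, 0], 0], [[0, 0, 0], [0.005, -0.002, 0], -1], [[0, 0, 0], [0.005, -0.002, 0], -1], [[0, 0, 0], [0.005, -0.002, 0], -1], [[0, 0, 0], [0.005, -0.002, 0], -1], [[0, 0, 0], [0.005, -0.002, 0], -1]]}}

```text
clock: 5.28
position: [398.7, -201.9, 70.3]
orientation: [-0.565, -2.956, 0.599]
wrist_force: [5.6, -0.6, -0.8]
grip_width: 0.342
gripper_force: 22.9
```

```bash
python3 pose.py
```

```text
t 5.2833 grasp in machine [-1.4052e+02  8.0000e-02  8.7770e+01] z [ 0.002 -0.389 -0.921] roll 0.3997
roll+ = leaning +y;  F mach [ 5.4  1.5 -0.8] T [ 0.806 -1.156  0.454] w 0.34226816666405957 gf 22.88986168219708 q [-0.49  0.45  0.72  2.17  0.15  0.7   1.26]
```

{"method": "arm_command", "body": {"increments": [[[0, 0, 0], [0, 0, 0], -1], [[0, 0, 0], [0, 0, 0], -1], [[0, 0, 0], [0, 0, 0], -1], [[0, 0, 0], [0, 0, 0], -1]]}}

```text
clock: 5.62
position: [398.7, -201.9, 70.3]
orientation: [-0.565, -2.956, 0.599]
wrist_force: [5.5, -0.7, -1.2]
grip_width: 0.343
gripper_force: 22.9
```

```bash
python3 pose.py
```

```text
t 5.6167 grasp in machine [-1.4055e+02  7.0000e-02  8.7760e+01] z [ 0.002 -0.389 -0.921] roll 0.3996
roll+ = leaning +y;  F mach [ 5.3  1.4 -1.2] T [ 0.839 -1.153  0.425] w 0.34268615559767285 gf 22.92358361883089 q [-0.49  0.45  0.72  2.17  0.15  0.7   1.26]
```

Run:
```python
from h import *
a=np.radians(-21.6);M=np.array([[np.cos(a),np.sin(a),0],[-np.sin(a),np.cos(a),0],[0,0,1]])
for n in("side","top"):
    X=np.load(n+"0.npz")["X"];P=(X-[532,-246.8,0])@M.T
    m=(abs(P[...,1])<45)&(P[...,2]>50)&(P[...,2]<140)&(P[...,0]<-95)
    Q=P[m];print(n)
    for x0 in range(-170,-96,3):
        q=Q[(Q[:,0]>=x0)&(Q[:,0]<x0+3)]
        if len(q):print(x0,len(q),"y",q[:,1].min().round(1),q[:,1].max().round(1),"z",q[:,2].min().round(1),q[:,2].max().round(1))
d=optics.get_image("side");cv2.imwrite("pics/g2.png",cv2.resize(d["img"][228:318,290:410],None,fx=5,fy=5,interpolation=2))
```

```text
side
-161 56 y -12.4 14.0 z 70.8 104.9
-158 55 y -18.7 16.6 z 70.0 105.5
-155 28 y -17.9 13.1 z 84.3 106.5
-152 9 y -16.6 13.6 z 83.9 104.9
-149 18 y -15.4 8.5 z 82.0 101.9
-146 24 y -14.7 12.7 z 82.6 103.0
-143 22 y -14.9 8.4 z 81.9 104.1
-140 20 y -13.1 14.3 z 83.1 102.0
-137 21 y -15.3 13.2 z 82.3 102.6
-134 20 y -14.8 11.1 z 83.2 103.2
-131 23 y -13.8 12.4 z 82.7 101.8
-128 21 y -15.1 8.3 z 82.8 103.1
-125 21 y -13.5 14.0 z 82.1 102.0
-122 22 y -13.9 9.4 z 81.1 102.6
-119 25 y -16.8 10.8 z 77.4 104.8
-116 32 y -16.5 13.7 z 77.5 106.4
-113 50 y -21.7 18.4 z 74.5 113.3
-110 78 y -27.4 26.6 z 65.0 117.8
-107 119 y -30.4 34.1 z 58.0 122.5
-104 63 y -33.5 35.9 z 66.2 127.3
-101 147 y -39.6 40.3 z 51.5 128.0
-98 64 y -40.0 44.7 z 58.9 128.4
top
-158 2 y -1.1 6.1 z 81.6 86.6
-155 30 y -15.9 16.7 z 76.0 105.1
-152 20 y -16.8 17.7 z 94.0 105.9
-149 14 y -14.7 15.9 z 89.0 107.2
-146 15 y -14.3 14.6 z 89.3 104.7
-143 15 y -13.6 13.5 z 90.2 105.2
-140 16 y -15.7 14.1 z 83.0 101.0
-137 16 y -14.1 14.8 z 85.2 102.9
-134 14 y -14.3 13.6 z 87.0 105.0
-131 17 y -13.6 14.6 z 87.6 108.3
-128 16 y -15.3 13.8 z 86.0 106.3
-125 13 y -13.4 14.1 z 86.8 102.9
-122 16 y -12.6 14.8 z 83.9 105.7
-119 17 y -14.7 15.0 z 86.7 104.7
-116 16 y -11.9 13.5 z 89.8 103.0
-113 19 y -15.4 14.5 z 90.8 106.8
-110 24 y -14.3 18.4 z 87.3 109.1
-107 27 y -21.8 21.0 z 92.2 112.1
-104 49 y -27.5 32.4 z 75.6 119.8
-101 34 y -29.2 33.4 z 94.3 121.9
-98 66 y -36.8 39.5 z 67.7 129.6
```

View pics/g2.png

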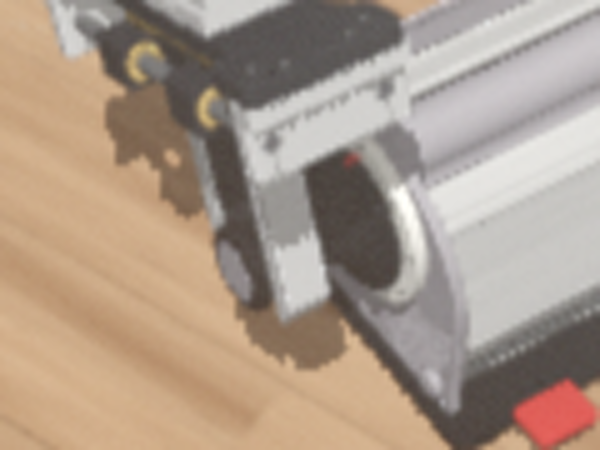

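The near finger sits just behind the collar disc at (240,265), possibly rubbing its edge. I'll regrip 3 mm further in.

{"method": "arm_command", "body": {"increments": [[[0, 0, 0], [0, 0, 0], 0], [[0, 0, 0], [0, 0, 0], 0], [[0, 0, 0], [0.0037, -0.0015, 0], 0], [[0, 0, 0], [0.0037, -0.0015, 0], 0], [[0, 0, 0], [0.0037, -0.0015, 0], -1], [[0, 0, 0], [0.0037, -0.0015, 0], -1], [[0, 0, 0], [0.0037, -0.0015, 0], -1], [[0, 0, 0], [0.0037, -0.0015, 0], -1], [[0, 0, 0], [0.0037, -0.0015, 0], -1], [[0, 0, 0], [0.0037, -0.0015, 0], -1]]}}

```text
clock: 6.5
position: [400.7, -202.7, 70.0]
orientation: [-0.565, -2.955, 0.599]
wrist_force: [-0.1, 4.5, -3.2]
grip_width: 0.304
gripper_force: 15.0
```

```bash
python3 pose.py
```

```text
t 6.5 grasp in machine [-1.3833e+02  1.0000e-02  8.7520e+01] z [ 0.    -0.389 -0.921] roll 0.3998
roll+ = leaning +y;  F mach [-1.7  4.1 -3.2] T [ 1.302  0.345 -0.173] w 0.304211530735822 gf 14.987906813621521 q [-0.49  0.46  0.72  2.17  0.15  0.7   1.26]
```

Width 28.6 mm: the pads are on the waist now. Pulling straight out.

{"method": "arm_command", "body": {"increments": [[[0, 0, 0], [-0.00124, 0.00049, 0], -1], [[0, 0, 0], [-0.00248, 0.00098, 0], -1], [[0, 0, 0], [-0.00372, 0.00147, 0], -1], [[0, 0, 0], [-0.00496, 0.00196, 0], -1], [[0, 0, 0], [-0.0062, 0.00245, 0], -1], [[0, 0, 0], [-0.00744, 0.00294, 0], -1], [[0, 0, 0], [-0.00868, 0.00343, 0], -1], [[0, 0, 0], [-0.00992, 0.00392, 0], -1], [[0, 0, 0], [-0.00992, 0.00392, 0], -1], [[0, 0, 0], [-0.00992, 0.00392, 0], -1]]}}

```text
clock: 7.33
position: [395.1, -200.3, 70.5]
orientation: [-0.565, -2.959, 0.6]
wrist_force: [8.7, -2.7, -9.5]
grip_width: 0.301
gripper_force: 15.0
```

```bash
python3 pose.py
```

```text
t 7.3333 grasp in machine [-144.51    0.18   87.96] z [ 0.004 -0.389 -0.921] roll 0.3994
roll+ = leaning +y;  F mach [ 9.1  0.7 -9.5] T [ 1.243 -2.054  0.91 ] w 0.3009543444578604 gf 14.989111125469208 q [-0.5   0.45  0.73  2.18  0.16  0.69  1.25]
```

{"method": "arm_command", "body": {"increments": [[[0, 0, 0], [-0.00124, 0.00049, 0], -1], [[0, 0, 0], [-0.00248, 0.00098, 0], -1], [[0, 0, 0], [-0.00372, 0.00147, -0.0004], -1], [[0, 0, 0], [-0.00372, 0.00147, -0.0004], -1]]}}

```text
clock: 7.67
position: [392.5, -199.3, 70.3]
orientation: [-0.565, -2.959, 0.6]
wrist_force: [10.0, -3.8, -6.7]
grip_width: 0.305
gripper_force: 15.0
```

```bash
python3 pose.py
python3 - <<'E'
from h import *
a=np.radians(-21.6);M=np.array([[np.cos(a),np.sin(a),0],[-np.sin(a),np.cos(a),0],[0,0,1]])
# collar face x: median over the outer end face region, before and now
for X in (np.load("side0.npz")["X"],pts(optics.get_image("side"))):
    P=(X-[532,-246.8,0])@M.T
    m=(np.hypot(P[...,1],P[...,2]-88)<12)&(P[...,0]<-150)&(P[...,0]>-185)
    Q=P[m][:,0];print(len(Q),np.percentile(Q,[5,25,50,75]).round(2))
E
```

```text
t 7.6667 grasp in machine [-147.23    0.18   87.79] z [ 0.004 -0.389 -0.921] roll 0.3993
roll+ = leaning +y;  F mach [10.7  0.1 -6.7] T [ 0.968 -2.286  0.965] w 0.30498094710769585 gf 14.983823150396347 q [-0.51  0.44  0.73  2.19  0.16  0.69  1.25]
39 [-159.52 -159.   -158.56 -158.13]
52 [-168.2  -167.7  -167.18 -166.37]
```

The knob is out by about 8.6 mm (end face moved from -158.6 to -167.2). Now turning clockwise about the knob's axis.

{"method": "arm_command", "body": {"increments": [[[0.0148, -0.00586, 0], [0.00043, 0.0011, -0.00046], -1], [[0.0296, -0.0117, 0], [0.00088, 0.00221, -0.00087], -1], [[0.0444, -0.0176, 0], [0.00133, 0.00335, -0.00121], -1], [[0.0592, -0.0234, 0], [0.00178, 0.0045, -0.00149], -1], [[0.074, -0.0293, 0], [0.00224, 0.00566, -0.00172], -1], [[0.0888, -0.0351, 0], [0.0027, 0.00682, -0.00187], -1], [[0.1036, -0.041, 0], [0.00317, 0.008, -0.00197], -1], [[0.1184, -0.0468, 0], [0.00363, 0.00918, -0.002], -1], [[0.1332, -0.0527, 0], [0.0041, 0.01035, -0.00197], -1], [[0.1332, -0.0527, 0], [0.0041, 0.01035, -0.00197], -1]], "newtons": 25}}

```text
clock: 8.55
position: [395.1, -191.7, 69.0]
orientation: [0.589, 3.071, 0.082]
wrist_force: [16.0, 10.0, -7.2]
grip_width: 0.301
gripper_force: 31.6
```

```bash
python3 pose.py
cat > ptr.py <<'E'
from h import *
a=np.radians(-21.6);M=np.array([[np.cos(a),np.sin(a),0],[-np.sin(a),np.cos(a),0],[0,0,1]])
def ptr(I,X,l):
    P=(X-[532,-246.8,0])@M.T;I=I.astype(int)
    m=(I[...,2]>100)&(I[...,2]>1.8*I[...,1])&(P[...,2]>70)&(P[...,0]<-90)&(abs(P[...,1])<50)
    q=P[m];y,z=(q[:,1].mean(),q[:,2].mean()-88) if len(q) else (np.nan,np.nan)
    print(l,"n",len(q),"xyz",q.mean(0).round(1) if len(q) else 0,"angle",np.round(np.arctan2(-y,z),3))
    m=(np.hypot(P[...,1],P[...,2]-88)<12)&(P[...,0]<-150)&(P[...,0]>-185)
    print("face x",np.median(P[m][:,0]).round(2))
z=np.load("side0.npz");ptr(z["img"],z["X"],"start")
d=optics.get_image("side");ptr(d["img"],pts(d),"now")
E
python3 ptr.py
```

```text
t 8.55 grasp in machine [-147.64   -0.23   87.92] z [ 0.004  0.054 -0.999] roll -0.0542
roll+ = leaning +y;  F mach [11.2 15.2 -7.2] T [ 3.517 -2.512  0.247] w 0.3010598825061362 gf 31.576026894617826 q [ 0.02  0.32  0.47  2.19 -0.31  0.69  1.9 ]
start n 3 xyz [-105.1   -0.3  120.8] angle 0.01
face x -158.56
now n 0 xyz 0 angle nan
face x -166.92
```

Run:
```python
from h import *
d=optics.get_image("side");cv2.imwrite("pics/g3.png",cv2.resize(d["img"][228:318,290:410],None,fx=5,fy=5,interpolation=2))
```

```text
(no output)
```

View pics/g3.png

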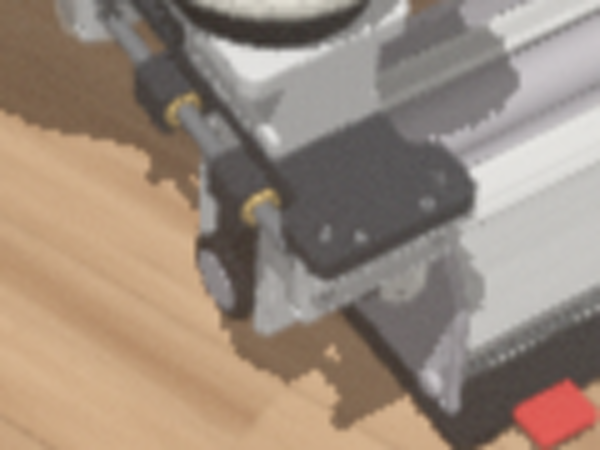

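{"method": "arm_command", "body": {"increments": [[[0.0148, -0.00586, 0], [0.00086, 0.00217, 0.0001], -1], [[0.0148, -0.00586, 0], [0.00086, 0.00217, 0.0001], -1], [[0.0148, -0.00586, 0], [0.00148, 0.00192, 0.0001], -1], [[0.0148, -0.00586, 0], [0.0021, 0.00168, 0.0001], -1], [[0.0148, -0.00586, 0], [0.00272, 0.00144, 0.0001], -1], [[0.0148, -0.00586, 0], [0.0033, 0.0012, 0.0001], -1], [[0.0148, -0.00586, 0], [0.0033, 0.0012, 0.0001], -1]], "newtons": 12}}

```text
clock: 9.23
position: [397.7, -191.0, 68.9]
orientation: [0.585, 3.061, 0.151]
wrist_force: [10.8, -0.5, -5.7]
grip_width: 0.303
gripper_force: 19.9
```

```bash
python3 pose.py;python3 ptr.py
```

```text
t 9.2333 grasp in machine [-145.5     0.5    87.83] z [ 0.003  0.099 -0.995] roll -0.0994
roll+ = leaning +y;  F mach [10.3  3.6 -5.7] T [ 0.584 -2.328 -0.092] w 0.30254054473216363 gf 19.885646179318428 q [ 0.07  0.33  0.44  2.18 -0.37  0.71  1.97]
start n 3 xyz [-105.1   -0.3  120.8] angle 0.01
face x -158.56
now n 0 xyz 0 angle nan
face x -164.87
```

{"method": "arm_command", "body": {"increments": [[[0, 0, 0], [0.00062, -0.00025, 0], -1], [[0, 0, 0], [0.00124, -0.00049, 0], -1], [[0, 0, 0], [0.00124, -0.00049, 0], -1]], "newtons": 12}}

```text
clock: 9.53
position: [398.3, -191.3, 68.9]
orientation: [0.585, 3.061, 0.152]
wrist_force: [8.1, 0.0, -4.3]
grip_width: 0.303
gripper_force: 19.6
```

```bash
python3 pose.py;python3 ptr.py|tail -1
```

```text
t 9.5333 grasp in machine [-144.77    0.49   87.76] z [ 0.003  0.099 -0.995] roll -0.0995
roll+ = leaning +y;  F mach [ 7.5  3.  -4.3] T [ 0.62  -1.967 -0.036] w 0.3030422078483024 gf 19.60898146033287 q [ 0.07  0.33  0.44  2.18 -0.37  0.71  1.97]
face x -164.28
```

{"method": "arm_command", "body": {"increments": [[[0, 0, 0], [0.00062, -0.00025, 0], -1], [[0, 0, 0], [0.00124, -0.00049, 0], -1], [[0, 0, 0], [0.00186, -0.00074, 0], -1], [[0, 0, 0], [0.00186, -0.00074, 0], -1]]}}

```text
clock: 9.92
position: [398.7, -191.4, 68.6]
orientation: [0.586, 3.063, 0.153]
wrist_force: [3.9, 1.9, 2.3]
grip_width: 0.305
gripper_force: 18.5
```

```bash
python3 pose.py;python3 ptr.py|tail -1
```

```text
t 9.9167 grasp in machine [-144.37    0.52   87.52] z [ 0.001  0.1   -0.995] roll -0.0999
roll+ = leaning +y;  F mach [3.  3.2 2.3] T [ 0.587 -0.657  0.129] w 0.3046548226427005 gf 18.540057353675365 q [ 0.07  0.33  0.44  2.17 -0.37  0.71  1.97]
face x -163.9
```

The pin is pressing on the plate with about 7 N, so it's out of the old hole. Now feeling forward in small turns.

{"method": "arm_command", "body": {"increments": [[[0.00592, -0.00234, 0], [0.00019, 0.00047, 5e-05], -1], [[0.01184, -0.00468, 0], [0.00037, 0.00093, 0.0001], -1], [[0.01776, -0.00702, 0], [0.00056, 0.0014, 0.00017], -1], [[0.0237, -0.0094, 0], [0.00074, 0.00186, 0.00024], -1], [[0.0237, -0.0094, 0], [0.00074, 0.00186, 0.00024], -1]]}}

```text
clock: 10.38
position: [399.9, -190.4, 68.9]
orientation: [0.582, 3.038, 0.276]
wrist_force: [10.8, 2.8, -2.1]
grip_width: 0.302
gripper_force: 19.7
```

```bash
python3 pose.py;python3 ptr.py|tail -1
```

```text
t 10.3833 grasp in machine [-143.66    0.39   87.61] z [ 0.002  0.18  -0.984] roll -0.1814
roll+ = leaning +y;  F mach [ 9.   6.6 -2.1] T [ 1.262 -2.125 -0.146] w 0.3017478259062217 gf 19.668599031865597 q [ 0.16  0.34  0.41  2.16 -0.47  0.75  2.1 ]
face x -163.08
```

Fx is back at 9 N and the face moved in to -163.1 (4.5 mm out), so the pin has found the hole. Easing it in.

{"method": "arm_command", "body": {"increments": [[[0, 0, 0], [0.00062, -0.00025, 0], -1], [[0, 0, 0], [0.00124, -0.00049, 0], -1], [[0, 0, 0], [0.00186, -0.00074, 0], -1], [[0, 0, 0], [0.00248, -0.00098, 0], -1], [[0, 0, 0], [0.0031, -0.00123, 0], -1], [[0, 0, 0], [0.0031, -0.00123, 0], -1]], "newtons": 8}}

```text
clock: 10.93
position: [402.3, -191.2, 68.9]
orientation: [0.581, 3.039, 0.273]
wrist_force: [9.6, 0.9, -2.2]
grip_width: 0.3
gripper_force: 16.3
```

```bash
python3 pose.py;python3 ptr.py|tail -1
```

```text
t 10.9333 grasp in machine [-141.15    0.57   87.59] z [ 0.002  0.179 -0.984] roll -0.1798
roll+ = leaning +y;  F mach [ 8.6  4.4 -2.2] T [ 0.48  -1.871 -0.186] w 0.2999584929089729 gf 16.34972244501114 q [ 0.16  0.34  0.41  2.16 -0.47  0.75  2.09]
face x -160.61
```

{"method": "arm_command", "body": {"increments": [[[0, 0, 0], [0.00062, -0.00025, 0], -1], [[0, 0, 0], [0.00124, -0.00049, 0], -1], [[0, 0, 0], [0.00186, -0.00074, 0], -1], [[0, 0, 0], [0.0025, -0.001, 0], -1], [[0, 0, 0], [0.0025, -0.001, 0], 0], [[0, 0, 0], [0.0025, -0.001, 0], 0], [[0, 0, 0], [0.0025, -0.001, 0], 0], [[0, 0, 0], [0.0025, -0.001, 0], 0.2], [[0, 0, 0], [0.0025, -0.001, 0], 0.4], [[0, 0, 0], [0.0025, -0.001, 0], 0.4]]}}

```text
clock: 11.82
position: [402.9, -191.6, 68.5]
orientation: [0.582, 3.041, 0.275]
wrist_force: [-0.2, -0.1, -0.0]
grip_width: 0.672
gripper_force: 0.0
```

```bash
python3 pose.py;python3 ptr.py|tail -1
```

```text
t 11.8167 grasp in machine [-140.38    0.4    87.22] z [-0.     0.179 -0.984] roll -0.18
roll+ = leaning +y;  F mach [-0.2 -0.2 -0. ] T [-0.21   0.028 -0.01 ] w 0.6721868843218097 gf 0.0 q [ 0.16  0.35  0.41  2.15 -0.47  0.75  2.09]
face x -158.35
```

{"method": "arm_command", "body": {"increments": [[[0, 0, 0], [-0.0033, -0.0083, 0.0492], 0.4], [[0, 0, 0], [-0.0132, -0.0333, 0.1968], 0.4], [[0, 0, 0], [-0.0132, -0.0333, 0.1968], 0.4], [[0, 0, 0], [-0.0132, -0.0333, 0.1968], 0.4], [[0, 0, 0], [-0.0132, 0.2, 0.1968], 0.4], [[0, 0, 0], [-0.0132, 0.2, 0.1968], 0.4], [[0, 0, 0], [-0.0132, 0.2, 0.1968], 0.4], [[0, 0, 0], [-0.0132, 0.2, 0.1968], 0.4], [[0, 0, 0], [-0.0132, 0.2, 0.1968], 0.4], [[0, 0, 0], [-0.0132, 0.2, 0.1968], 0.4]]}}

```text
clock: 12.7
position: [393.0, -39.1, 216.4]
orientation: [0.575, 3.042, 0.275]
wrist_force: [0.8, -0.8, -0.3]
grip_width: 0.702
gripper_force: 0.0
```

```bash
python3 ptr.py
python3 - <<'E'
from h import *
a=[]
for n,(u,v) in dict(side=(360,260),top=(380,235)).items():
    d=optics.get_image(n)["img"];a.append(cv2.resize(d[v-50:v+50,u-65:u+65],(390,300),interpolation=2))
cv2.imwrite("pics/f.png",np.hstack(a))
E
```

```text
start n 3 xyz [-105.1   -0.3  120.8] angle 0.01
face x -158.56
now n 4 xyz [-104.8  -17.1  113.8] angle 0.585
face x -158.45
```

View pics/f.png

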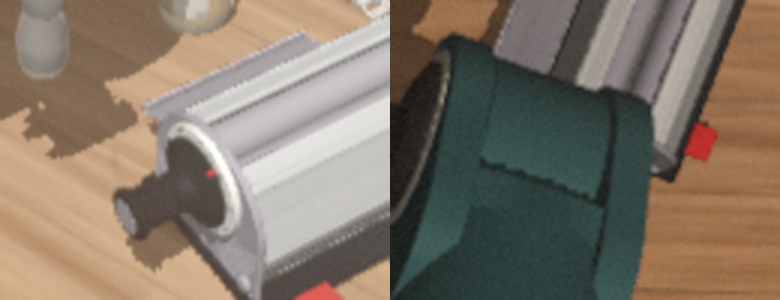

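The pointer, at (212,173) in the left crop, has turned clockwise to about 0.585 rad. The knob is fully home and the arm is clear.

```bash
python3 -c "
from workcell import env
print(env.sign_off())"
```

```text
the job is handed in; nothing more can be done
None
```

The pasta machine is at its next setting: the dial reads about 0.585 rad clockwise with the knob fully home, the arm is clear, and the job was handed in at about 13 s (no verdict was returned).

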